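# Move the wide slide carrier from the drying rack to the staining dish

### The job

One of the three slide carriers standing in the black drying rack is about twice as wide as the other two. Take it by its top edge, slide it straight up out of its slot, then lower it between the walls of the empty white staining dish so that it stands on the dish's floor, and let it go only when it is down there. Leave the two narrow carriers standing in their slots.

Things in the scene. Friction and masses are not known exactly. Their poses are not given: they have to be found in the camera images.
- wide_mid (a point): Wide slide carrier: rigid plate, aluminium frame with four glass slides, 108 mm wide (y), 8 mm thick (x), 90 mm tall (z up), 0.12 kg. Point at its centre, 45 mm above its lower edge. It stands loose and upright in any one of the three parallel slots of a fixed black rack. Slot floor 8 mm, rack top 46 mm above the bench, so its upper 52 mm is bare. Grip it firmly across its thickness.
- short_a_mid (a point): A narrow slide carrier (two slides) in another slot: loose, 56 mm wide (y), 8 mm thick (x), 90 mm tall; point at its centre. To be left alone. The rack is 200 x 130 mm, its slots 11 mm wide, 114 mm long, 38 mm deep and 60 mm apart (centre to centre, along the carriers' x).
- short_b_mid (a point): The other narrow slide carrier, the same as the first, upright in the remaining slot; point at its centre. To be left alone.
- dish: White ceramic staining dish beside the rack, left or right: open trough fixed to the bench, outside 42 (x) by 152 (y) mm, 48 mm high, walls and floor 6 mm; inside 30 by 140 mm, 42 mm deep. Origin at the centre of its underside, on the bench; z up. A carrier let go inside stands or leans against a long wall; either is right.
Things that resemble listed ones, but are neither listed nor needed, are in the scene too. What is shaped like the part that bears wide_mid but blue, brown or green is not meant.

How it is judged:
By the outcome, as a careful person would: the job done as asked, in the order asked, and still so for the second after the job is handed in, with the robot touching nothing.
It also fails if it takes over 35 s, if anything falls off the work surface, if the arm or the gripper's body presses on something with over 40 N, if the wrist force passes 120 N, or if a joint passes its speed limit or range.

### The arm

A 6-joint arm with a two-finger parallel gripper is mounted at the origin on the work surface. World frame = base frame: x ahead of the robot, y to its left, z up, the work surface at z = 0. Lengths are in m, angles in rad, forces in N, time in s.
With the tool pointing down it reaches from about 0.325 to 0.775 m from the base axis. Payload 5.5 kg.
Tool frame: the origin (TCP) lies between the finger pads; the fingertips stand 8 mm ahead of it and the grasp point (between the pads) lies 11 mm behind it (tcp_to_tips is the distance from the TCP to the fingertips, in m); z points along the fingers, y is the line along which they close (so a half turn about z gives the same grasp; the last joint's range is limited). The gripper opens to 88 mm and grips with 3 to 60 N. Pads are 20 mm wide; open, the fingers measure 115 mm over their backs; the gripper's body (75 mm by 178 mm) begins 61 mm behind the grasp point.
Start: joints at [1.195, 0.091, 1.231, -0, 1.82, -0.057], TCP at [0.188, 0.57, 0.208] pointing down, gripper open.
Joint ranges: [-2.87, 2.87], [-0.86, 2.18], [0.17, 2.46], [-1.51, 4.65], [0.06, 2.69], [-2.65, 2.65]. Speed limits (rad/s): [2.57, 2.57, 3.01, 3.14, 3.14, 3.14].

### API

Orientations are given as a unit quaternion [w, x, y, z].
In Python, from bench import * gives the robot as it stands. Calls block until the motion is done:
- move_to(position, orientation): joint-space move of the TCP to a pose.
- move_l(position, speed=0.15, orientation=None): straight line of the TCP; orientation=None keeps the orientation; speed is the mean speed in m/s.
- movej(angles): joint-space move.
- gripper_open() and close(): open the fingers fully, or close them until they stop; the grip force is fixed at half the most.
- hold(seconds).
- inverse_kinematics(position, orientation): joint angles nearest the present ones, or None.
- state(): the state.
- get_image(name): name is "scene" or "top" or "wrist"; returns a dict with "frame" (384x512x3 uint8, blue, green, red), "depth" (384x512 float32, m along the optical axis (not along the pixel's ray), 0 where there is no reading), "camera_matrix" (3x3 intrinsics, pixels), "k1" (the pictures are not rectified: a ray, as slopes to the right and down, at radius r is drawn at 1 + k1 r^2 times it, then the intrinsics apply), "view" (4x4, takes a point from world to camera coordinates). Camera axes: x right, y up, looking along -z (the intrinsics and any distortion apply to the point x, -y, -z); pixel columns grow to the right and rows downward; lengths in m; the calibration is good to about 2 mm. A picture is of the moment at which its call begins.
A pose or a line that the arm cannot do raises IKError and nothing moves.
- job_done(): hands the job in; it is judged then, once.
The state is a dict: "time": time; "joint_pos": joint angles; "dq": joint speeds; "joint_torque": joint torques, N m; "ee_pos": TCP position; "ee_rot": TCP orientation; "ft_force": force on the tool from outside, world axes, zero at the start; "moment": the same for the moment, N m; "finger_gap": finger opening in m; "finger_force": force on a finger pad.
Only numpy, scipy, OpenCV 4.12 (cv2) and the standard library are available. Lean on these libraries where they do the work, as an engineer would, in place of code of your own. Each camera call takes 0.05 s, during which the arm holds its last target. There are 200 camera calls.

## Working session

There is one attempt and no reset: what is moved stays moved. The work goes in short steps, each a Python script; the robot and the scene stay as the last script left them, time stands still between calls to the robot, and variables do not carry over. Pictures are saved under pics/ and viewed, at most 10 in all, crops included, and the job is handed in when it is done.

```bash
mkdir -p pics
cat > h.py <<'E'
from bench import *
import numpy as np, cv2
def cloud(im):
    d=im["depth"]; K=im["camera_matrix"]; h,w=d.shape
    u,v=np.meshgrid(np.arange(w),np.arange(h))
    x=(u-K[0,2])/K[0,0]; y=(v-K[1,2])/K[1,1]
    p=cv2.undistortPoints(np.stack([u,v],-1).reshape(-1,1,2).astype(float),K,np.array([im["k1"],0,0,0,0.])).reshape(h,w,2)
    c=np.stack([p[...,0]*d,-p[...,1]*d,-d,np.ones_like(d)],-1)
    W=(c@np.linalg.inv(im["view"]).T)[...,:3]
    W[d==0]=np.nan
    return W
E
python3 - <<'E'
from h import *
import pickle
r={n:get_image(n) for n in("scene","top")}
pickle.dump(r,open("im.pkl","wb"))
a=np.hstack([r["scene"]["frame"],r["top"]["frame"]])
cv2.imwrite("pics/top.png",cv2.resize(r["top"]["frame"],(800,600)))
cv2.imwrite("pics/scene.png",cv2.resize(r["scene"]["frame"],(800,600)))
print(state()["time"],state()["ee_rot"],state()["finger_gap"],r["top"]["k1"],r["top"]["view"])
E
```

```text
0.1 [-1.83573248e-04  1.58751105e-01  9.87318249e-01 -8.53285559e-04] 0.08777643795900877 -0.15075264743636865 [[-0.01608412 -0.99985975 -0.00466645 -0.05143863]
 [ 0.99060035 -0.01656887  0.13578081 -0.61806214]
 [-0.13583908 -0.00243867  0.99072791 -1.03167655]
 [ 0.          0.          0.          1.        ]]
```

View pics/top.png

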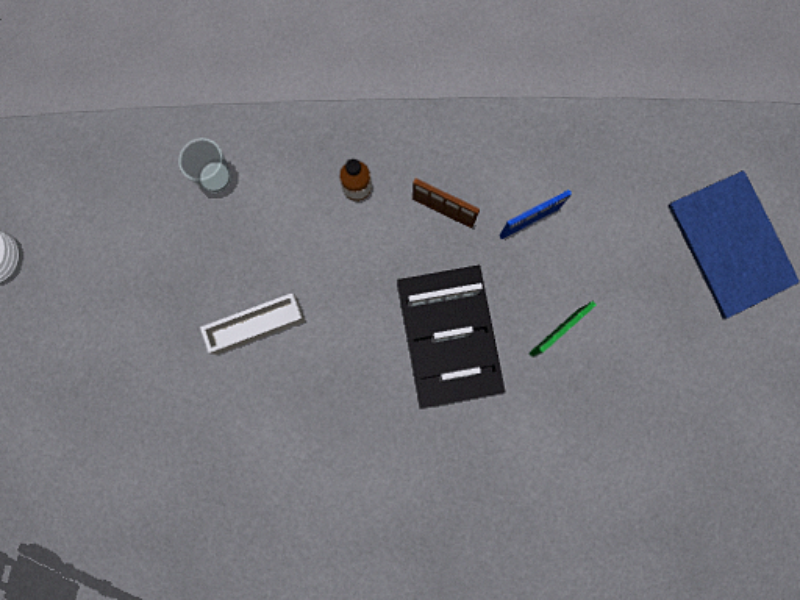

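View pics/scene.png

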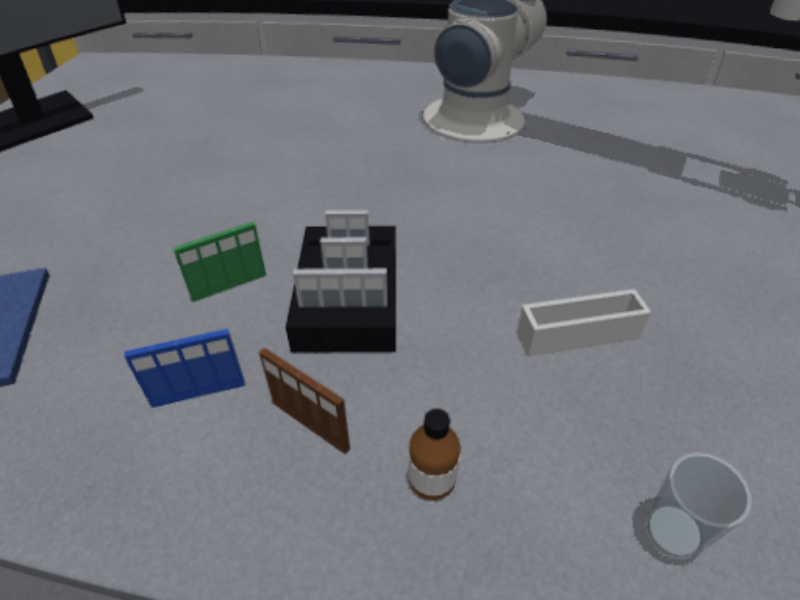

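The top view (800x600) shows the black rack with three grey carriers. The candidates are wide at (445,294), narrow at (453,333) and narrow at (461,374). The blue, brown and green plates outside the rack are decoys. The white dish is at (252,323). In the scene view the four-slide carrier is at (340,288). Next I measure them and make a confirming crop.

Run:
```python
from h import *
import pickle
r=pickle.load(open("im.pkl","rb"))
def cast(im,uv,z):
    K=im["camera_matrix"]; T=np.linalg.inv(im["view"])
    p=cv2.undistortPoints(np.array(uv,float).reshape(-1,1,2),K,np.array([im["k1"],0,0,0,0.])).reshape(-1,2)
    d=np.c_[p[:,0],-p[:,1],-np.ones(len(p))]@T[:3,:3].T; o=T[:3,3]
    return (o+d*((z-o[2])/d[:,2])[:,None])[:,:2]
im=r["top"]; W=cloud(im); f=im["frame"]
m=((f.min(2)>165)*255).astype(np.uint8)
n,l,s,c=cv2.connectedComponentsWithStats(m)
for i in range(1,n):
    if s[i,4]<25: continue
    v,u=np.where(l==i); zs=W[l==i][:,2]
    box=u.mean()*800/512,v.mean()*600/384
    z=0.048 if s[i,4]>400 else 0.098
    P=cast(im,np.c_[u,v],z)
    (cx,cy),wh,a=cv2.minAreaRect((P*1000).astype(np.float32))
    print(np.round(box),s[i,4],"z %.3f %.3f"%(np.nanmedian(zs),np.nanpercentile(zs,90)),"c",round(cx,1),round(cy,1),"size",np.round(wh,1),"ang",round(a,1))
for n_ in("top","scene"):
  W=cloud(r[n_]);q=W.reshape(-1,3); 
  for nm,zr,cx,rad in(("tops",(.093,.103),(.55,-.12),.13),("rim",(.044,.052),(.55,.17),.13)):
    k=(q[:,2]>zr[0])&(q[:,2]<zr[1])&(np.hypot(q[:,0]-cx[0],q[:,1]-cx[1])<rad)
    P=q[k]; 
    if len(P)<5: print(n_,nm,len(P));continue
    print(n_,nm,len(P),[ (np.round(x[0],1),np.round(x[1],1),round(x[2],1)) for x in [cv2.minAreaRect((P[:,:2]*1000).astype(np.float32))]])
cr=f[160:270,240:340]; cv2.imwrite("pics/crop.png",cv2.resize(cr,None,fx=5,fy=5,interpolation=cv2.INTER_CUBIC))
```

```text
[  1. 248.] 43 z 0.057 0.059 c 713.2 553.7 size [47.3  5.5] ang 4.8
[444. 291.] 146 z 0.097 0.100 c 631.2 -129.8 size [  7.1 105.4] ang 9.3
[252. 323.] 829 z 0.008 0.049 c 597.1 165.6 size [ 42.3 151.3] ang 19.7
[452. 332.] 77 z 0.098 0.100 c 571.9 -139.5 size [ 6.9 54.1] ang 9.3
[460. 373.] 79 z 0.098 0.100 c 512.6 -149.3 size [ 7.  53.7] ang 9.2
top tops 359 [(array([ 572. , -139.5]), array([128.6, 108.2]), 9.3)]
top rim 393 [(array([596.3, 165.9]), array([ 43.1, 152. ]), 19.5)]
scene tops 539 [(array([ 572.4, -138. ]), array([129.3, 107.3]), 8.9)]
scene rim 609 [(array([596.7, 165.7]), array([ 43.7, 154.3]), 19.6)]
```

View pics/crop.png

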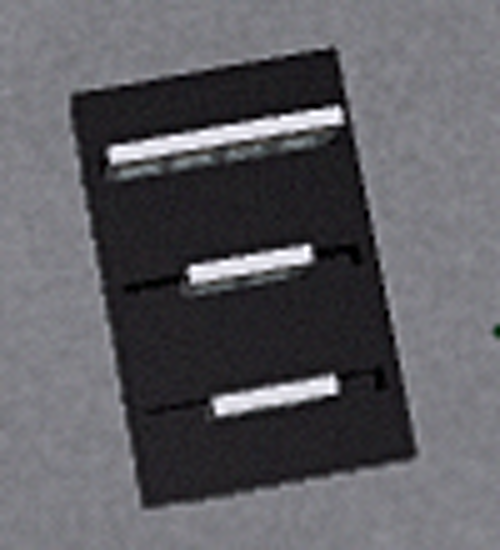

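The crop confirms the wide carrier at crop pixel (225,135), which is (444,291) in the 800 px top view. It measures 105 mm against 54 mm for the others, the slot spacing is 60.1 mm, the tops are at z≈0.098, and the dish is 42×151 mm.

The open fingers (±57.5 mm) would hit the neighbouring carrier, whose face is 56 mm away. I therefore grip 42 mm off-centre along the plate, beyond the neighbour's ±28 mm.

```bash
cat >> h.py <<'E'
def quat(a):
    t=np.radians(a+90)/2; return [0,np.cos(t),np.sin(t),0]
OFF=.042
def pt(c,a,z):
    a=np.radians(a); return [c[0]-OFF*np.sin(a),c[1]+OFF*np.cos(a),z]
WC,WA=(.6313,-.1295),9.3
DC,DA=(.5967,.1657),19.6
def rep(m):
    s=state(); print(m,"t%.2f"%s["time"],np.round(s["ee_pos"],4),"F",np.round(s["ft_force"],1),"M",np.round(s["moment"],2),"gap %.4f ff %s"%(s["finger_gap"],s["finger_force"]))
E
python3 - <<'E'
from h import *
for a in(WA,WA+180):
    print(a,inverse_kinematics(pt(WC,WA,.17),quat(a)),inverse_kinematics(pt(DC,DA,.17),quat(a+10.3)))
move_to(pt(WC,WA,.17),quat(WA)); rep("hover")
move_l(pt(WC,WA,.073),.1); rep("down")
im=get_image("top"); cv2.imwrite("pics/g.png",cv2.resize(im["frame"][140:280,220:380],(800,600)))
E
```

```text
9.3 [-1.94005357e-01  1.69930323e-01  1.21194364e+00 -4.44089210e-16
  1.75971869e+00 -3.56320977e-01] [ 2.83671970e-01  1.34559574e-01  1.25084067e+00 -4.44089210e-16
  1.75619241e+00 -5.84125636e-02]
189.3 None None
hover t2.88 [ 0.6247 -0.0871  0.1701] F [ 0.3 -0.6  0.6] M [ 0.    0.04 -0.  ] gap 0.0879 ff 0.0
down t4.00 [ 0.6251 -0.0882  0.0741] F [ 0.1  0.6 -0.4] M [0.   0.13 0.04] gap 0.0874 ff 0.0
```

Run:
```python
from h import *
w=get_image("wrist")["frame"]; s=get_image("scene")["frame"][110:240,150:290]
cv2.imwrite("pics/g2.png",np.hstack([cv2.resize(w,(400,300)),cv2.resize(s,(400,371))[:300]]))
```

```text
(no output)
```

View pics/g2.png

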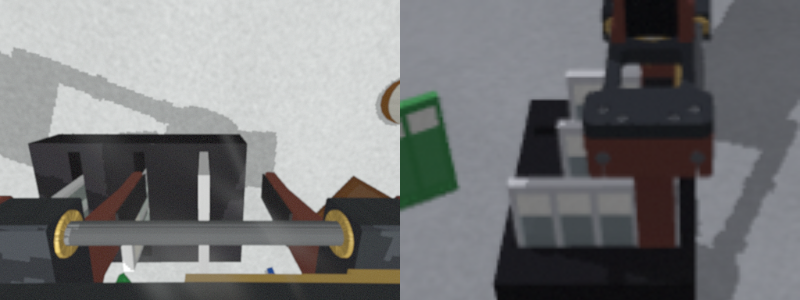

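The wrist image (left) shows the wide plate edge-on at (204,200), centred between the fingers at about (120,220) and (285,220). The scene crop shows the outer finger at the carrier's end (655,210), clear of the narrow ones at (570,150) and (590,90). There is no contact, so I close and lift.

Run:
```python
from h import *
close(); rep("closed")
move_l(pt(WC,WA,.083),.04); rep("up10")
if state()["finger_gap"]>.006 and np.abs(state()["ft_force"]).max()<25:
    move_l(pt(WC,WA,.148),.08); rep("up")
im=get_image("scene"); cv2.imwrite("pics/l.png",cv2.resize(im["frame"][90:260,130:330],(800,600)))
```

```text
closed t5.35 [ 0.6245 -0.0881  0.073 ] F [-0.   0.2  0.2] M [-0.09  0.05  0.07] gap 0.0077 ff 29.99599725008011
up10 t5.75 [ 0.6248 -0.0881  0.0836] F [ 0.4 -0.2 -1. ] M [-0.08  0.01 -0.02] gap 0.0080 ff 29.995188117027283
up t6.72 [ 0.6242 -0.088   0.1472] F [ 0.3  0.7 -1.5] M [ 0.    0.08 -0.02] gap 0.0080 ff 29.995228350162506
```

View pics/l.png

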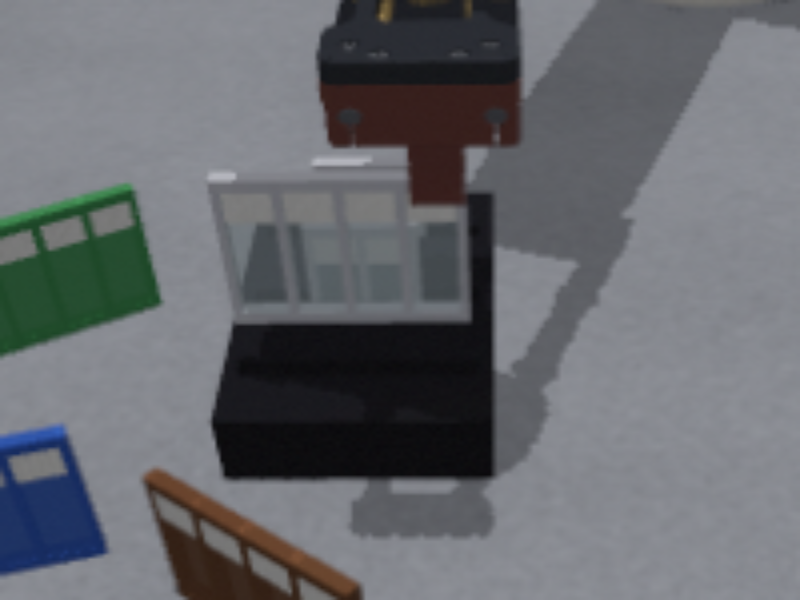

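The carrier hangs level and clear of the rack, with its lower edge at crop rows 315–325 and the two narrow ones still visible behind it. I move it to the dish.

Run:
```python
from h import *
move_l(pt(DC,DA,.148),.15,quat(DA)); rep("over")
hold(.3)
move_l(pt(DC,DA,.078),.07); rep("in")
z=.078; f0=state()["ft_force"][2]
while z>.069:
    z-=.001; move_l(pt(DC,DA,z),.02); hold(.1)
    s=state(); print(round(z,4),round(s["ee_pos"][2],4),np.round(s["ft_force"],1))
    if s["ft_force"][2]-f0>4: break
rep("end")
im=get_image("scene"); cv2.imwrite("pics/d.png",cv2.resize(im["frame"][110:260,300:500],(800,600)))
```

```text
over t8.89 [0.5828 0.2046 0.148 ] F [-0.6 -0.1 -1.3] M [-0.02  0.03 -0.03] gap 0.0082 ff 29.995177388191223
in t10.34 [0.583  0.2053 0.0788] F [ 0.4 -0.6 -0.5] M [ 0.01  0.05 -0.02] gap 0.0079 ff 29.995200634002686
0.077 0.0772 [ 0.4 -0.  -0.6]
0.076 0.0759 [-0.9 -0.6 -0.8]
0.075 0.075 [ 0.7  0.1 -0.4]
0.074 0.074 [ 0.5  0.3 -1.3]
0.073 0.073 [-0.5  0.8 -1. ]
0.072 0.0719 [ 0.4 -1.5 -0.1]
0.071 0.071 [ 0.7  0.7 -0.7]
0.07 0.071 [-1.3 -0.4  5.3]
end t13.14 [0.583  0.2054 0.071 ] F [-1.3 -0.4  5.3] M [ 0.02  0.27 -0.03] gap 0.0076 ff 30.003515481948853
```

View pics/d.png

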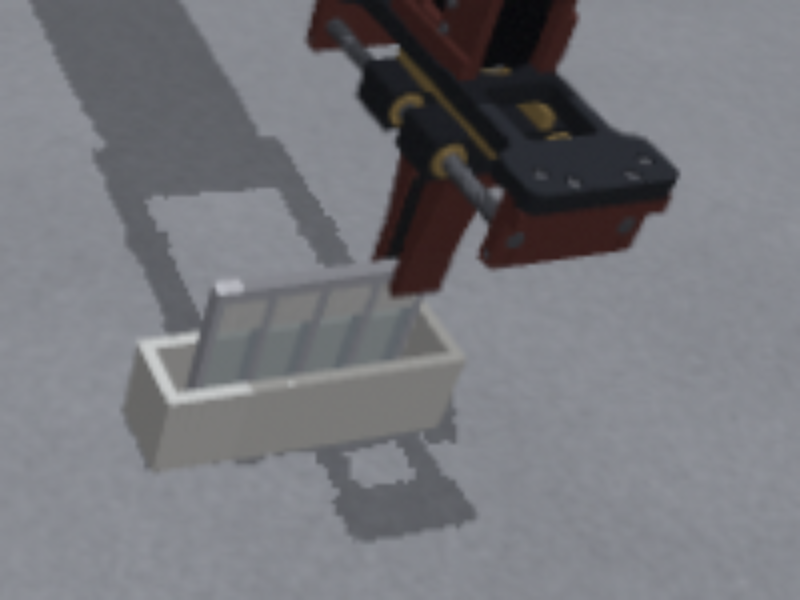

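The carrier sits between the dish walls, with its lower edge in the trough near (290,380). The floor contact came at the expected height (5.3 N at z=0.071). I release it.

Run:
```python
from h import *
move_l(pt(DC,DA,.0712),.02)
gripper_open(); hold(.5); rep("open")
move_l(pt(DC,DA,.2),.12); hold(.5); rep("up")
im=get_image("scene"); W=cloud(im)
q=W.reshape(-1,3)
k=(np.hypot(q[:,0]-DC[0],q[:,1]-DC[1])<.1)&(q[:,2]>.053)&(q[:,2]<.12); print("dish carrier zmax",np.nanpercentile(q[k][:,2],99),cv2.minAreaRect((q[k][:,:2]*1000).astype(np.float32)))
cv2.imwrite("pics/e.png",cv2.resize(im["frame"][100:280,130:470],(800,424)))
```

```text
open t15.22 [0.5826 0.2053 0.0712] F [0.3 1.  0.1] M [-0.1   0.07 -0.03] gap 0.0882 ff 0.0
up t16.95 [0.5826 0.2053 0.1999] F [-0.2 -0.1 -0.5] M [-0.07  0.05  0.02] gap 0.0879 ff 0.0
dish carrier zmax 0.0967352332266229 ((596.262939453125, 165.85174560546875), (11.058009147644043, 110.10701751708984), 19.29423713684082)
```

View pics/e.png

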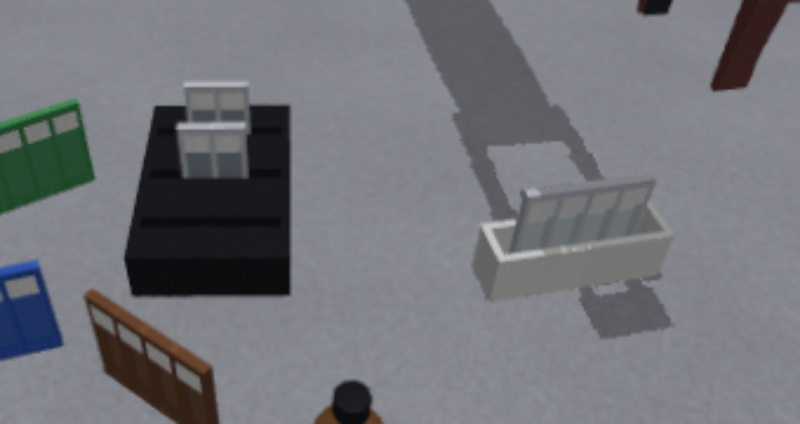

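The wide carrier stands in the dish at (585,220) with its top at z≈0.096. Both narrow carriers are still in their slots at (215,105) and (215,150), and the gripper is clear.

```bash
python3 -c "from bench import *; print(job_done())"
```

```text
the job is handed in; nothing more can be done
None
```

I moved the wide carrier from the rack to the dish, released it standing on the dish floor, left both narrow carriers in their slots, and handed the job in at about 17 s of the 35 s limit.

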